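# Index the slot punch over a wide strap blank

### The arm

A 6-joint arm with a two-finger parallel gripper is mounted at the origin on the work surface. World frame = base frame: x ahead of the robot, y to its left, z up, the work surface at z = 0. Lengths are in m, angles in rad, forces in N, time in s.
With the tool pointing down it reaches from about 0.35 to 0.975 m from the base axis. Payload 4.9 kg.
Tool frame: the origin (TCP) lies at the very end of the fingers, on their centre line; the grasp point (between the pads) lies 19 mm behind it; z points along the fingers, y is the line along which they close (so a half turn about z gives the same grasp; the last joint's range is limited). The gripper opens to 85 mm and grips with 20 to 120 N. Pads are 22 mm wide; open, the fingers measure 114 mm over their backs; the gripper's body (76 mm by 85 mm) begins 54 mm behind the grasp point. The pads swing forward as they close: fully open they stand 13 mm farther back than shut.
Start: joints at [-1.384, 0.053, 1.613, -0, 1.476, -0.119], TCP at [0.188, -0.596, 0.231] pointing down, gripper open.
Joint ranges: [-3.01, 3.01], [-1.01, 2.22], [0.06, 2.58], [-1.02, 4.17], [0.09, 2.62], [-3.14, 3.14]. Speed limits (rad/s): [2.57, 2.57, 3.14, 3.14, 3.14, 3.14].

### API

Orientations are given as a rotation vector (axis times angle).
In Python, from station import ctrl, imaging gives the robot as it stands.
- The arm moves only by the tool play_rows, never from a script. Its argument "series" is a list of rows, each a list of 3 entries, a list of its own where there are three numbers: the opening, from 0 (shut) to 1 (fully open), then the shift along the tool's x, y, z each as a share of 0.05 m, from -1 to 1, then the turn, a rotation vector about the tool's x, y, z each as a share of 8 degrees, from -1 to 1. In form: [[grip, [dx, dy, dz], [ax, ay, az]], ...]. A call has 1 to 8 rows; each row shifts and turns the commanded pose from where the row before left it, along the tool's axes as they then stand; what a row does not reach is not made up. A row lasts 1/8 s, in which the tool goes at most 62.5 mm and 10.7 degrees, less where a joint would pass 70% of its speed; a pose out of reach is approached as far as the arm can. A call with a number of a shift or a turn outside -1 to 1 is refused whole. A call with a gripper value outside its range is refused whole. The fingers move at their own pace and stop on an object; "force" is the grip in N (left out, the last holds). Time passes only in rows, so rows that do not move let the fingers close. It gives the time, the measured TCP pose, the force, the opening and the grip force at its end, in the units of the state.
- ctrl.get_obs(): the state, without advancing time (a new reading comes with each control period).
- imaging.get_image(name): name is "scene" or "top"; returns a dict with "color" (420x560x3 uint8, blue, green, red), "fx", "fy", "cx", "cy" (pixels), "extrinsics" (4x4, takes a point from world to camera coordinates). Camera axes: x right, y down, z forward; pixel columns grow to the right and rows downward; lengths in m; the calibration is good to about 2 mm. A picture is of the moment at which its call begins. There is no depth.
- ctrl.finish_job(): hands the job in; it is judged then, once.
The state is a dict: "t": time; "q": joint angles; "dq": joint speeds; "effort": joint torques, N m; "tool_pos": TCP position; "tool_rot": TCP orientation; "contact_force": force on the tool from outside, world axes, zero at the start; "wrist_torque": the same for the moment, N m; "opening": finger opening in m; "grip_force": force on a finger pad.
Only numpy, scipy, OpenCV 4.12 (cv2) and the standard library are available. Lean on these libraries where they do the work, as an engineer would, in place of code of your own. Each camera call takes 0.05 s, during which the arm holds its last target. There are 200 camera calls.

### The job

Set up the strap-punching jig for its first slot: turn the round knob at its left end until the bed's black pointer is in line with the red clip on the scale (not the blue one). Then slide the blue punch carriage, which has a black grip block on top, along its rail towards the knob end until its spring ball clicks into the notch of the index strip. Finish while still holding the carriage there, ball seated in the notch and pointer still on the red clip; leave the loose things on the bench where they are.

Things in the scene. Friction and masses are not known exactly. Their poses are not given: they have to be found in the camera images.
- jig: strap-punching jig fixed to the bench, turned by up to 0.2 rad; aluminium base 260 x 420 x 12 mm. Origin: bench surface under the middle of the bed. z up; y along strap and rail towards the knob end (robot's left); x across, away from the robot. Base spans x -110..+150, y -215..+205 mm. Rail beam x +60..+140, y -185..+115 mm, 52 mm high
- bed: cross-slide bed, white, a dark strap clamped on it, 90 x 325 mm; jig x -45..+45, y -190..+135 mm; clamp bars rise to 51 mm above the bench. Slides along jig x up to 22 mm either way, driven only by the knob, and stays where it is left. Origin: that of the jig at the start, moving with the bed
- knob_grip (a point): on the axis of the round black fluted knob (38 mm diameter, 31 mm tall, vertical axis, grip it in any direction), 69 mm above the bench, 12 mm below its top; grey box under it ends 46 mm above the bench. At jig x -50, y +172 mm. Turned anticlockwise from above it drives bed and pointer to jig +x, clockwise to -x, 6 mm per radian; friction about 0.06 N m
- pointer (a point): tip of the bed's black pointer (3 mm wide, pointing to jig +y), 30 mm above the bench, beside the scale at the knob end; starts at jig x +25 mm and moves along jig x only, with the bed
- red_mark (a point): tip of the nose of the red clip (6 mm wide, 24 mm long; the nose points to jig -y, at the pointer), 32 mm above the bench, clamped on the white scale bar; axes as the jig's. It stands 6 to 14 mm from the pointer's start, towards +x or -x. In line means the same jig x. The pointer passes just in front of the noses, without touching
- blue_clip: the like clip in blue, for another job, on the other side of the pointer's start; ignore it. Origin on the scale bar
- carriage: punch carriage: blue plate 88 x 68 x 10 mm, its arm towards the robot carries the upright slot punch (20 mm wide head 88 mm to jig -x of the grip block, top 138 mm above the bench). Origin: middle of the grip block's foot, 86 mm above the bench; axes as the jig's. Slides along jig y only, 200 mm in all, 1 to 2 N of friction; stays where left; starts near the end away from the knob
- grip (a point): middle of the carriage's black grip block, 20 mm wide along the rail (jig y), 32 mm across it (jig x), 42 mm tall; this point lies 110 mm above the bench, 18 mm below the block's top and 24 mm above the plate. A brass screw head 6 mm tall stands on the plate 37 mm to jig +x of it
- ball (a point): centre of the carriage's steel detent ball (8 mm diameter), under the brass plunger screw, 37 mm to jig +x of the grip block. A spring presses it on the index strip with about 9 N. On the plain strip its centre is 64 mm above the bench; seated in the notch it sinks about 3 mm
- notch (a point): middle of the only V notch (90 degrees, 9 mm wide, 4.5 mm deep) in the steel index strip, at its top face 60 mm above the bench, yellow tab beside it at +x; axes as the jig's. Seated: ball and notch at the same jig y. From the start it lies 75 to 180 mm to jig +y, with 20 mm of travel beyond. It pulls the ball in over the last 4 mm; leaving it takes 6 to 9 N
- buckle: loose brass buckle, 32 x 46 mm, lying on the jig's base in front of the bed; leave it
- spare_punch: loose dark steel punch, 12 mm thick, 100 mm long, lying on the jig's base in front of the bed; leave it
- marker: loose red and black marker pen lying on the white cutting board on the right; leave it
- dividers: loose steel wing dividers lying on the cutting board; leave them
- mallet: loose mallet with a white head, lying on the cutting board; leave it
- thread_spool: loose spool of thread, 56 mm wide and 60 mm tall, standing on the left; leave it
- edge_paint: loose jar of edge paint, 52 mm wide and 75 mm tall, standing on the left; leave it
- awl: loose awl lying on the left; leave it

How it is judged:
On the way, in this order (a step that is already met when the one before it is completed fails the run):
1. the pointer stands in line with the red clip (x of pointer in the frame of red_mark between -0.002 and 0.002 m), for 0.3 s.
2. the fingers hold the carriage with its ball seated in the notch (y of ball in the frame of notch between -0.0015 and 0.0015 m and contact force between the fingers and carriage above 5 N), for 0.3 s.
At the end, for the whole second after the job is handed in: The pointer is within 2 mm of the red clip's mark; the ball is seated in the notch (within 1.5 mm of its middle along the rail, sunk at least 1 mm), the carriage at rest and the fingers still holding it with more than 5 N (all of step 1 and all of step 2 and z of ball in the frame of notch below 0.003 m and linear speed of carriage below 0.01 m/s); the arm keeps its last pose, push and grip.
It fails at once if a loose thing on the bench was pushed more than 30 mm (distance of any of buckle, spare_punch, marker, dividers, mallet, thread_spool, edge_paint, awl from where it was at the start of the episode above 0.03 m).
It also fails if it takes over 67 s, if anything falls off the work surface, if the arm or the gripper's body presses on something with over 40 N, if the wrist force passes 120 N, or if a joint passes its speed limit or range.

## Working session

There is one attempt and no reset: what is moved stays moved. The work goes in short steps, Python scripts to look and compute and a tool call to move; the robot and the scene stay as the last step left them, time stands still between calls to the robot, and variables do not carry over. Pictures are saved under pics/ and viewed, at most 10 in all, crops included, and the job is handed in when it is done.

Besides the shell and the picture viewer there is one more tool, called after "Call:" as name(argument=value, ...), one argument or row to a line, values as JSON. play_rows: Moves the arm, as the interface text tells. Shift numbers are shares of 0.05 m and turn numbers shares of 8 degrees, none past 1 either way. Its arguments: {"type":"object","properties":{"series":{"type":"array"},"force":{"type":"number"}},"required":["series"]}

```bash
mkdir -p pics; cat > h.py <<'E'
import numpy as np, cv2
from station import ctrl, imaging
from scipy.spatial.transform import Rotation as R
def ray(im,u,v,z):
    E=np.array(im["extrinsics"]); c=-E[:3,:3].T@E[:3,3]
    d=E[:3,:3].T@np.array([(u-im["cx"])/im["fx"],(v-im["cy"])/im["fy"],1.])
    return c+d*(z-c[2])/d[2]
def proj(im,p):
    E=np.array(im["extrinsics"]); q=E[:3,:3]@np.array(p)+E[:3,3]
    return np.array([im["fx"]*q[0]/q[2]+im["cx"],im["fy"]*q[1]/q[2]+im["cy"]])
E
python3 - <<'E'
from h import *
for n in("scene","top"):
    im=imaging.get_image(n); cv2.imwrite(f"pics/{n}0.png",im["color"]); np.save(f"{n}0.npy",im,allow_pickle=True)
    E=np.array(im["extrinsics"]); print(n,-E[:3,:3].T@E[:3,3],E[:3,:3].round(2).tolist(),im["fx"])
print(ctrl.get_obs())
E
```

```text
scene [ 1.64798243 -0.35941012  0.82122747] [[0.29, 0.96, 0.02], [0.51, -0.13, -0.85], [-0.81, 0.25, -0.53]] 478.3216091043856
top [ 0.39208618 -0.00877534  1.26818392] [[-0.02, -1.0, -0.01], [-0.99, 0.02, -0.1], [0.1, 0.01, -0.99]] 433.98805149606045
{'t': 0.1, 'q': array([-1.38398115e+00,  5.33103610e-02,  1.61417180e+00, -1.57312638e-05,
        1.47601288e+00, -1.18988101e-01]), 'dq': array([-0.00074458, -0.00083882, -0.00318783,  0.00107635, -0.00087956,
        0.00060368]), 'effort': array([ 1.26475356e-03, -3.94902885e+01, -3.71360707e+01, -4.71829730e-05,
        3.90198897e-03, -9.36808220e-06]), 'tool_pos': array([ 0.18805794, -0.59543417,  0.23016484]), 'tool_rot': array([-3.10306169e+00, -4.78197987e-01,  1.25830390e-04]), 'contact_force': array([-0.11641537, -0.24544765,  0.46000821]), 'wrist_torque': array([-0.01977361,  0.01337339, -0.0190429 ]), 'grip_force': 0.0, 'opening': 0.08535864878858263}
```

View pics/top0.png

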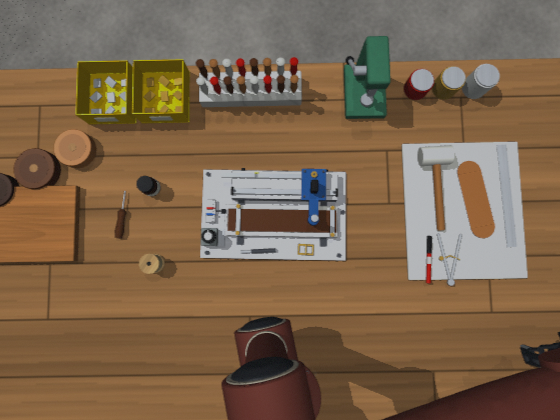

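View pics/scene0.png

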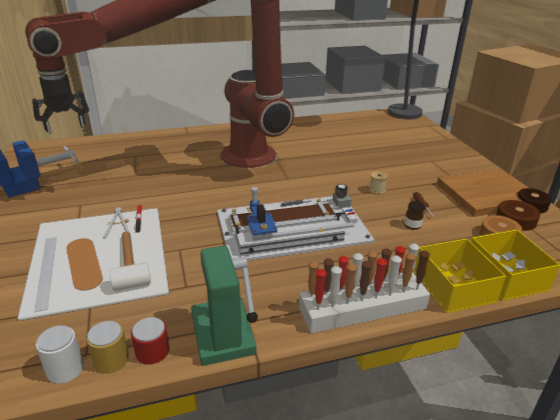

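The top view shows the jig at about (201–347, 170–261), the knob at (209,237), the clips at about (210,212) and the grip block at (314,187). Next I'll enlarge both views.

```bash
python3 - <<'E'
from h import *
a=np.load("top0.npy",allow_pickle=True).item()["color"]; b=np.load("scene0.npy",allow_pickle=True).item()["color"]
A=cv2.resize(a[165:265,195:355],None,fx=5,fy=5,interpolation=cv2.INTER_CUBIC)
cv2.imwrite("pics/topc.png",A)
B=cv2.resize(b[175:265,215:375],None,fx=5,fy=5,interpolation=cv2.INTER_CUBIC)
cv2.imwrite("pics/scenec.png",B)
E
```

```text
(no output)
```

View pics/topc.png

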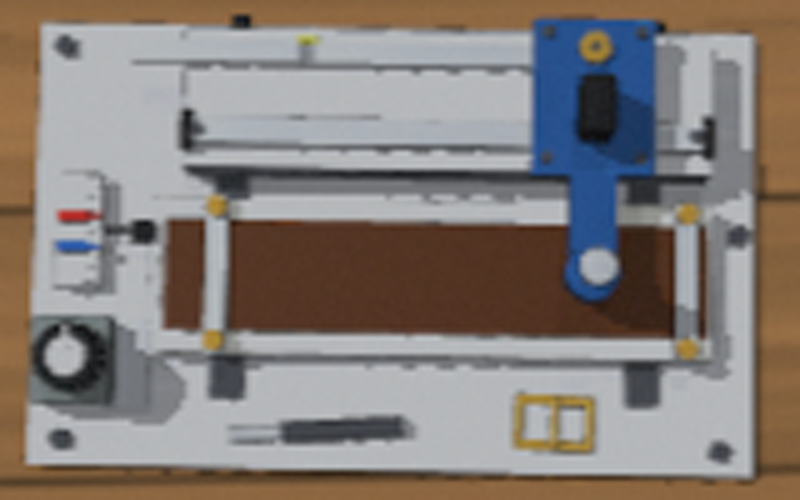

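View pics/scenec.png

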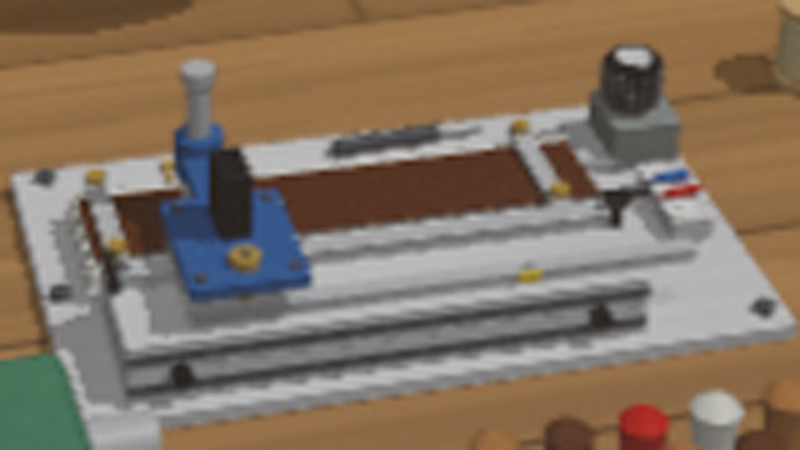

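The pointer is at crop (105–155, 231), between the red clip at (75,215), which is on its +x side, and the blue clip at (75,246). The yellow tab is at (305,42), the brass screw at (596,46) and the block top at (597,95). The knob therefore has to turn anticlockwise.

```bash
cat >> h.py <<'E'
def cen(im,lo,hi,box):  # weighted HSV-mask centroid in full pixels, box=u0,v0,u1,v1
    u0,v0,u1,v1=box; k=8
    c=cv2.resize(im["color"][v0:v1,u0:u1],None,fx=k,fy=k,interpolation=cv2.INTER_LINEAR)
    m=cv2.inRange(cv2.cvtColor(c,cv2.COLOR_BGR2HSV),lo,hi); M=cv2.moments(m,True)
    return ((M["m10"]/M["m00"]+.5)/k-.5+u0,(M["m01"]/M["m00"]+.5)/k-.5+v0,M["m00"]/k/k)
E
python3 - <<'E'
from h import *
from scipy.optimize import least_squares
t=np.load("top0.npy",allow_pickle=True).item(); s=np.load("scene0.npy",allow_pickle=True).item()
f=lambda u,v:((u+.5)/5-.5+195,(v+.5)/5-.5+165)
C=[(42,22),(757,35),(757,478),(26,465)]
W=[ray(t,*f(*c),.012)[:2] for c in C]
J=np.array([(150,205),(150,-215),(-110,-215),(-110,205)])/1e3
def T(p,q): c,s_=np.cos(p[2]),np.sin(p[2]); q=np.atleast_2d(q); return q@np.array([[c,s_],[-s_,c]])+p[:2]
r=least_squares(lambda p:(T(p,J)-W).ravel(),[.55,0,0]); p=r.x; print("pose",p,r.fun*1e3)
np.save("jig.npy",p)
inv=lambda w:(np.array(w[:2])-p[:2])@np.array([[np.cos(p[2]),-np.sin(p[2])],[np.sin(p[2]),np.cos(p[2])]])*1e3
def show(n,u,v,z,im=t): print(n,np.round((u,v),2),"jig mm",inv(ray(im,u,v,z)).round(1),"w",ray(im,u,v,z).round(4))
red=cen(t,(0,110,60),(8,255,255),(204,203,218,216)); show("red",*red[:2],.036)
blu=cen(t,(105,110,60),(125,255,255),(204,208,218,221)); show("blue",*blu[:2],.036)
tab=cen(t,(22,110,60),(35,255,255),(245,168,270,180)); show("tab",*tab[:2],.060)
scr=cen(t,(12,110,60),(30,255,255),(309,168,320,180)); show("screw",*scr[:2],.102)
blk=cen(t,(0,0,0),(180,255,45),(308,178,320,195)); show("block",*blk[:2],.128)
show("knob",*f(66,354),.081); show("ptr",*f(118,231),.030); 
tab=cen(s,(22,110,60),(35,255,255),(315,225,328,235)); show("tab s",*tab[:2],.060,s)
scr=cen(s,(12,110,60),(30,255,255),(258,220,271,232)); show("screw s",*scr[:2],.102,s)
# dark profile for pointer columns
g=cv2.cvtColor(t["color"],cv2.COLOR_BGR2GRAY); print(g[204:218,205:228])
for n,im in(("t",t),("s",s)): print(n,"knob",proj(im,[*T(p,[-.05,.172])[0],.081]),"ptr",proj(im,[*T(p,[.025,.15])[0],.030]))
print("grip world start-yaw",np.degrees(p[2]))
E
```

```text
pose [ 0.49420009  0.02497554 -0.0355228 ] [ 0.0617325  -0.50816039  1.03522402  0.008261   -0.72561446  0.67497326
 -0.37134206 -0.17507387]
red [209.72 207.72] jig mm [ 32.9 177.4] w [0.5334 0.2011 0.036 ]
blue [209.53 213.72] jig mm [ 15.7 177.4] w [0.5162 0.2017 0.036 ]
tab [255.82 172.74] jig mm [132.   46.2] w [0.6278 0.0665 0.06  ]
screw [313.85 173.74] jig mm [ 123.7 -114.9] w [ 0.6138 -0.0943  0.102 ]
block [314.09 186.35] jig mm [  84.8 -114.2] w [ 0.5749 -0.0921  0.128 ]
knob [207.8 235.4] jig mm [-48.3 172.2] w [0.452  0.1988 0.081 ]
ptr [218.2 210.8] jig mm [ 25.1 153.8] w [0.5247 0.1778 0.03  ]
tab s [320.51 229.73] jig mm [137.1  43.7] w [0.6328 0.0638 0.06  ]
screw s [263.46 226.44] jig mm [ 146.1 -120.6] w [ 0.6359 -0.1008  0.102 ]
[[183 183 182 183 183 183 182 164 151 171 126 107 126 126 165 182 185 182
  183 183 173 166 175]
 [183 182 183 182 183 182 184 184 183 183 125 105 125 125 165 182 184 182
  184 183 183 182 184]
 [183 180 179 177 178 177 178 177 176 179 124 106 126 126 166 182 183 183
  183 183 183 182 182]
 [183 149 110 106 105 104 102  88 107 142 107 107 
[... 491 characters left out ...]
8 165 161  99  41
   39  34  55 115 140]
 [157 122 107 106 104 103 106 138 153 167 130 112 125 131 167 155 109  85
   77  69 110 134 140]
 [161 119  87  82  82  82  84  79  94 106  93 105 115 160 180 181 180 181
  181 171 176 184 140]
 [159 147 118  96  98  99  98 112 162 149 101 105 114 158 179 182 181 182
  181 173 177 181 139]
 [171 174 181 182 183 183 184 182 183 151 111 117 127 127 125 165 181 179
  179 171 177 159 124]
 [172 177 183 183 182 183 183 182 181 161 119 116 127 132 134 167 184 183
  183 174 177 159 128]]
t knob [207.84397721 236.01579747] ptr [219.50679296 210.85434395]
s knob [341.15712899 185.77826862] ptr [341.50136085 212.89503086]
grip world start-yaw -2.035306377453384
```

```bash
cat >> h.py <<'E'
def plan(*pts):
    o=ctrl.get_obs(); M=R.from_rotvec(o["tool_rot"]).as_matrix(); p=o["tool_pos"]
    print("pos",p.round(4),"psi",np.degrees(np.arctan2(M[1,0],M[0,0])).round(2),"zaxis",M[:,2].round(4))
    for q in pts:
        print(q,"tool-frame units of 50mm:",(M.T@(np.array(q)-p)/.05).round(2)); p=np.array(q)
E
python3 -c "
from h import *
plan((.42,-.2,.23),(.451,.1987,.23),(.451,.1987,.054))"
```

```text
pos [ 0.1881 -0.5954  0.2302] psi 17.52 zaxis [-4.0e-04  1.9e-03 -1.0e+00]
(0.42, -0.2, 0.23) tool-frame units of 50mm: [ 6.8  -6.15  0.02]
(0.451, 0.1987, 0.23) tool-frame units of 50mm: [ 2.99 -7.42  0.01]
(0.451, 0.1987, 0.054) tool-frame units of 50mm: [-0.    0.01  3.52]
```

Call:
play_rows(
  series=[
    [1,[0.85,-0.77,0],[0,0,0]],
    [1,[0.85,-0.77,0],[0,0,0]],
    [1,[0.85,-0.77,0],[0,0,0]],
    [1,[0.85,-0.77,0],[0,0,0]],
    [1,[0.85,-0.77,0],[0,0,0]],
    [1,[0.85,-0.77,0],[0,0,0]],
    [1,[0.85,-0.77,0],[0,0,0]],
    [1,[0.85,-0.76,0],[0,0,0]],
  ],
)

```text
t: 1.1
tool_pos: [0.4202, -0.1985, 0.231]
tool_rot: [-3.105, -0.478, -0.0]
contact_force: [-0.3, 0.9, 0.0]
opening: 0.0854
grip_force: 0.0
```

Call:
play_rows(
  series=[
    [1,[0.37,-0.93,0],[0,0,0]],
    [1,[0.37,-0.93,0],[0,0,0]],
    [1,[0.37,-0.93,0],[0,0,0]],
    [1,[0.37,-0.93,0],[0,0,0]],
    [1,[0.37,-0.93,0],[0,0,0]],
    [1,[0.37,-0.93,0],[0,0,0]],
    [1,[0.37,-0.93,0],[0,0,0]],
    [1,[0.4,-0.91,0],[0,0,0]],
  ],
)

```text
t: 2.1
tool_pos: [0.4503, 0.2001, 0.231]
tool_rot: [3.105, 0.479, -0.0]
contact_force: [1.2, 0.1, 0.2]
opening: 0.0853
grip_force: 0.0
```

Call:
play_rows(
  series=[
    [1,[0,0,0],[0,0,0]],
    [1,[0,0,0],[0,0,0]],
  ],
)

```text
t: 2.35
tool_pos: [0.4503, 0.1982, 0.2308]
tool_rot: [3.104, 0.479, -0.002]
contact_force: [-0.9, 0.8, 0.1]
opening: 0.0856
grip_force: 0.0
```

```bash
python3 -c "
from h import *
plan((.451,.1987,.054))"
```

```text
pos [0.4503 0.1982 0.2308] psi 17.55 zaxis [-1.e-03 -7.e-04 -1.e+00]
(0.451, 0.1987, 0.054) tool-frame units of 50mm: [ 0.02 -0.01  3.54]
```

Call:
play_rows(
  series=[
    [1,[0.01,0,0.8],[0,0,0]],
    [1,[0,0,0.8],[0,0,0]],
    [1,[0,0,0.7],[0,0,0]],
    [1,[0,0,0.5],[0,0,0]],
    [1,[0,0,0.4],[0,0,0]],
    [1,[0,0,0.32],[0,0,0]],
    [1,[0,0,0],[0,0,0]],
  ],
)

```text
t: 3.22
tool_pos: [0.4502, 0.1975, 0.054]
tool_rot: [3.105, 0.476, -0.004]
contact_force: [-0.7, 0.6, 0.4]
opening: 0.0853
grip_force: 0.0
```

Call:
play_rows(
  series=[
    [0.3,[0,0,0],[0,0,0]],
    [0.3,[0,0,0],[0,0,0]],
    [0.3,[0,0,0],[0,0,0]],
    [0.3,[0,0,0],[0,0,0]],
    [0.3,[0,0,0],[0,0,0]],
    [0.3,[0,0,0],[0,0,0]],
  ],
  force=30,
)

```text
t: 3.98
tool_pos: [0.4524, 0.1974, 0.0568]
tool_rot: [3.101, 0.479, 0.003]
contact_force: [-0.6, -6.1, 4.1]
opening: 0.0366
grip_force: 30.1
```

Call:
play_rows(
  series=[
    [0.3,[0,0,0],[0,0,-0.8]],
    [0.3,[0,0,0],[0,0,-0.8]],
    [0.3,[0,0,0],[0,0,-0.8]],
    [0.3,[0,0,0],[0,0,-0.8]],
    [0.3,[0,0,0],[0,0,-0.8]],
    [0.3,[0,0,0],[0,0,-0.8]],
    [0.3,[0,0,0],[0,0,-0.8]],
    [0.3,[0,0,0],[0,0,0]],
  ],
)

```text
t: 4.97
tool_pos: [0.4525, 0.1973, 0.0568]
tool_rot: [2.684, 1.625, 0.001]
contact_force: [-0.0, -7.1, 5.4]
opening: 0.0368
grip_force: 30.0
```

```bash
python3 - <<'E'
from h import *
plan()
t=imaging.get_image("top"); s=imaging.get_image("scene")
A=cv2.resize(t["color"][195:245,198:248],None,fx=8,fy=8,interpolation=cv2.INTER_CUBIC)
B=cv2.resize(s["color"][180:230,320:370],None,fx=8,fy=8,interpolation=cv2.INTER_CUBIC)
cv2.imwrite("pics/mid.png",np.hstack([A,B]))
E
```

```text
pos [0.4525 0.1973 0.0568] psi 62.4 zaxis [ 0.0027 -0.0034 -1.    ]
```

View pics/mid.png

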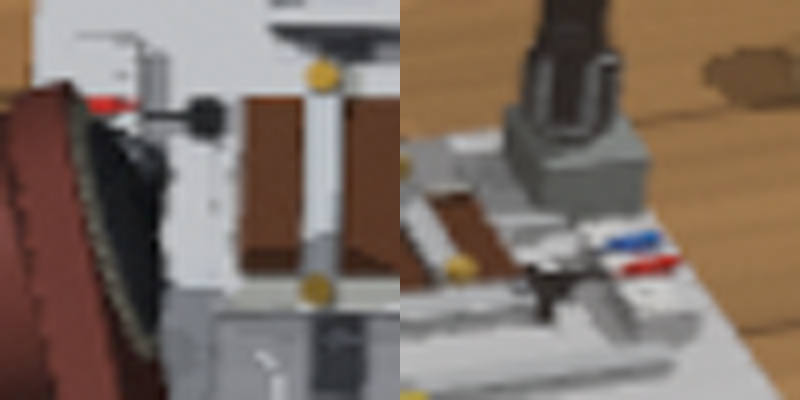

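The pointer line is at row ≈115/8 and the red nose at ≈105/8 in the crop. About 3.4 mm remain, which is about 32.5° more.

Call:
play_rows(
  series=[
    [0.3,[0,0,0],[0,0,-0.8]],
    [0.3,[0,0,0],[0,0,-0.8]],
    [0.3,[0,0,0],[0,0,-0.8]],
    [0.3,[0,0,0],[0,0,-0.8]],
    [0.3,[0,0,0],[0,0,-0.8]],
    [0.3,[0,0,0],[0,0,0]],
    [0.3,[0,0,0],[0,0,0]],
  ],
)

```text
t: 5.95
tool_pos: [0.4526, 0.1973, 0.0568]
tool_rot: [2.132, 2.301, -0.001]
contact_force: [0.3, -6.1, 4.3]
opening: 0.0366
grip_force: 30.0
```

```bash
python3 - <<'E'
from h import *
plan()
t=imaging.get_image("top"); s=imaging.get_image("scene")
t0=np.load("top0.npy",allow_pickle=True).item()
for im in(t0,t):
    g=cv2.cvtColor(im["color"],cv2.COLOR_BGR2GRAY).astype(float); print(g[203:215,208:222].astype(int))
A=cv2.resize(t["color"][195:245,198:248],None,fx=8,fy=8,interpolation=cv2.INTER_CUBIC)
B=cv2.resize(s["color"][195:225,330:360],None,fx=13.34,fy=13.34,interpolation=cv2.INTER_CUBIC)[:400,:400]
cv2.imwrite("pics/mid2.png",np.hstack([A,B]))
E
```

```text
pos [0.4526 0.1973 0.0568] psi 94.37 zaxis [ 0.0031 -0.0033 -1.    ]
[[183 182 182 183 180 180 182 130 110 126 127 166 184 183]
 [183 183 183 182 164 151 171 126 107 126 126 165 182 185]
 [182 183 182 184 184 183 183 125 105 125 125 165 182 184]
 [177 178 177 178 177 176 179 124 106 126 126 166 182 183]
 [106 105 104 102  88 107 142 107 107 126 127 165 182 183]
 [ 81  79  81  81  73  88  95  85 111 127 126 165 181 177]
 [ 94  97 100  98 110 162 167 115 108 123 121 159 157 107]
 [181 183 184 182 182 180 167 111  71  79  80  81  98  76]
 [183 184 183 182 165 152 171 126  61  66  69  80  86  62]
 [178 177 178 177 179 181 182 133 113 127 128 165 161  99]
 [106 104 103 106 138 153 167 130 112 125 131 167 155 109]
 [ 82  82  82  84  79  94 106  93 105 115 160 180 181 180]]
[[193 191 193 192 190 189 191 137 116 134 132 173 191 193]
 [192 191 191 192 173 159 180 132 112 131 132 173 193 193]
 [190 192 194 192 192 193 192 132 111 132 132 174 193 189]
 [161 187 187 188 186 187 189 131 111 130 130 170 187 147]
 [ 77 104 108 109  94 112 149 110  88 105 104 133 127  78]
 [ 60  80  84  86  79  91 100  78  56  56  57  68  70  50]
 [ 61  66  84  99 115 172 176 122 118 133 132 171 167 104]
 [ 56  38  92 163 188 190 175 124 115 131 131 130 131 109]
 [ 52  28  23  84 135 156 180 139 107 118 117 124 129 167]
 [ 54  30  24  24  83 163 192 141 111 122 122 167 191 190]
 [ 64  35  28  24  18 118 172 137 120 134 139 175 192 191]
 [ 68  34  29  23  21  23  90  95 118 135 173 193 193 192]]
```

View pics/mid2.png

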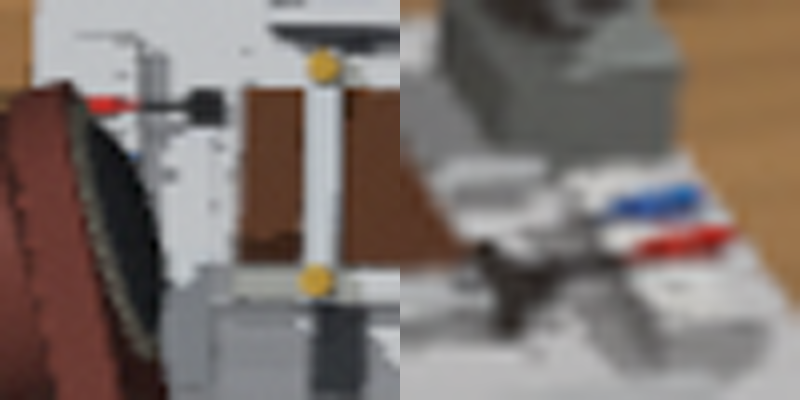

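The pointer and red nose both sit at row ≈207.75 (within 0.1 px), and the scene view also shows them in line. Next: release, lift and plan the carriage grasp.

Call:
play_rows(
  series=[
    [1,[0,0,0],[0,0,0]],
    [1,[0,0,0],[0,0,0]],
    [1,[0,0,0],[0,0,0]],
    [1,[0,0,0],[0,0,0]],
    [1,[0,0,-0.5],[0,0,0]],
    [1,[0,0,-1],[0,0,0]],
    [1,[0,0,-1],[0,0,0]],
    [1,[0,0,-1],[0,0,0]],
  ],
)

```text
t: 7.05
tool_pos: [0.4508, 0.1986, 0.2318]
tool_rot: [-2.136, -2.304, -0.0]
contact_force: [0.4, -0.7, 0.2]
opening: 0.0855
grip_force: 0.0
```

Call:
play_rows(
  series=[
    [1,[0,0,0],[0,0,1]],
    [1,[0,0,0],[0,0,1]],
    [1,[0,0,0],[0,0,1]],
    [1,[0,0,0],[0,0,1]],
    [1,[0,0,0],[0,0,1]],
    [1,[0,0,0],[0,0,1]],
  ],
)

```text
t: 7.8
tool_pos: [0.451, 0.1986, 0.2301]
tool_rot: [-2.891, -1.229, 0.0]
contact_force: [0.1, 0.8, -0.1]
opening: 0.0855
grip_force: 0.0
```

Call:
play_rows(
  series=[
    [1,[0,0,0],[0,0,1]],
    [1,[0,0,0],[0,0,1]],
    [1,[0,0,0],[0,0,1]],
    [1,[0,0,0],[0,0,1]],
    [1,[0,0,0],[0,0,1]],
    [1,[0,0,0],[0,0,1]],
    [1,[0,0,0],[0,0,0]],
    [1,[0,0,0],[0,0,0]],
  ],
)

```text
t: 8.8
tool_pos: [0.4511, 0.1986, 0.2302]
tool_rot: [3.141, -0.043, -0.0]
contact_force: [0.8, -0.2, -0.2]
opening: 0.0852
grip_force: 0.0
```

```bash
python3 - <<'E'
from h import *
p=np.load("jig.npy"); c,s=np.cos(p[2]),np.sin(p[2])
w=lambda x,y,z:(p[0]+c*x-s*y,p[1]+s*x+c*y,z)
plan(w(.0855,-.1145,.22),w(.0855,-.1145,.091))
t=imaging.get_image("top"); g=cv2.cvtColor(t["color"],cv2.COLOR_BGR2GRAY); print(g[203:213,208:222])
E
```

```text
pos [0.4511 0.1986 0.2302] psi -1.56 zaxis [-2.e-04 -0.e+00 -1.e+00]
(np.float64(0.5755796460399764), np.float64(-0.09248878895354311), 0.22) tool-frame units of 50mm: [2.65 5.75 0.2 ]
(np.float64(0.5755796460399764), np.float64(-0.09248878895354311), 0.091) tool-frame units of 50mm: [ 0.   -0.    2.58]
[[195 192 193 194 193 191 193 138 117 134 135 174 193 194]
 [195 194 193 194 175 160 182 134 113 133 133 174 194 193]
 [194 195 194 194 194 194 195 134 113 134 133 176 194 190]
 [189 189 189 188 187 189 191 132 111 131 131 172 190 148]
 [111 112 109 108  96 112 150 112  89 106 105 136 128  78]
 [ 84  85  86  88  80  94 103  78  57  58  58  72  71  52]
 [ 97 103 104 107 117 174 177 124 118 134 134 171 168 105]
 [192 193 194 195 192 192 179 126 117 132 131 131 132 109]
 [194 194 194 194 175 161 183 140 108 120 120 126 128 171]
 [189 188 188 189 190 192 193 141 111 122 124 170 193 191]]
```

Call:
play_rows(
  series=[
    [1,[0.44,0.96,0],[0,0,0.05]],
    [1,[0.44,0.96,0],[0,0,0]],
    [1,[0.44,0.96,0],[0,0,0]],
    [1,[0.44,0.96,0],[0,0,0]],
    [1,[0.44,0.96,0],[0,0,0]],
    [1,[0.45,0.95,0],[0,0,0]],
    [1,[0,0,0],[0,0,0]],
  ],
)

```text
t: 9.72
tool_pos: [0.5741, -0.0963, 0.23]
tool_rot: [3.141, -0.062, -0.001]
contact_force: [-0.4, -0.1, -0.9]
opening: 0.0851
grip_force: 0.0
```

Call:
play_rows(
  series=[
    [1,[0,0,0.7],[0,0,0]],
    [1,[0,0,0.7],[0,0,0]],
    [1,[0,0,0.6],[0,0,0]],
    [1,[0,0,0.45],[0,0,0]],
    [1,[0,0,0.3],[0,0,0]],
    [1,[0,0,0],[0,0,0]],
  ],
)

```text
t: 10.48
tool_pos: [0.5726, -0.0925, 0.0917]
tool_rot: [-3.14, 0.055, 0.004]
contact_force: [0.2, -0.0, 0.2]
opening: 0.0855
grip_force: 0.0
```

Call:
play_rows(
  series=[
    [0,[0,0,0],[0,0,0]],
    [0,[0,0,0],[0,0,0]],
    [0,[0,0,0],[0,0,0]],
    [0,[0,0,0],[0,0,0]],
    [0,[0,0,0],[0,0,0]],
    [0,[0,0,0],[0,0,0]],
    [0,[0,0,0],[0,0,0]],
  ],
  force=30,
)

```text
t: 11.35
tool_pos: [0.5738, -0.0939, 0.0936]
tool_rot: [3.14, -0.057, 0.001]
contact_force: [-1.2, -2.4, 4.4]
opening: 0.0199
grip_force: 32.5
```

```bash
python3 - <<'E'
from h import *
plan(); print(ctrl.get_obs()["contact_force"])
t=imaging.get_image("top"); s=imaging.get_image("scene")
A=cv2.resize(t["color"][160:240,280:360],None,fx=5,fy=5,interpolation=cv2.INTER_CUBIC)
B=cv2.resize(s["color"][170:250,230:310],None,fx=5,fy=5,interpolation=cv2.INTER_CUBIC)
cv2.imwrite("pics/grip.png",np.hstack([A,B]))
E
```

```text
pos [ 0.5738 -0.0939  0.0936] psi -2.09 zaxis [ 7.e-04 -9.e-04 -1.e+00]
[-1.2147442  -2.42963689  4.40700541]
```

View pics/grip.png

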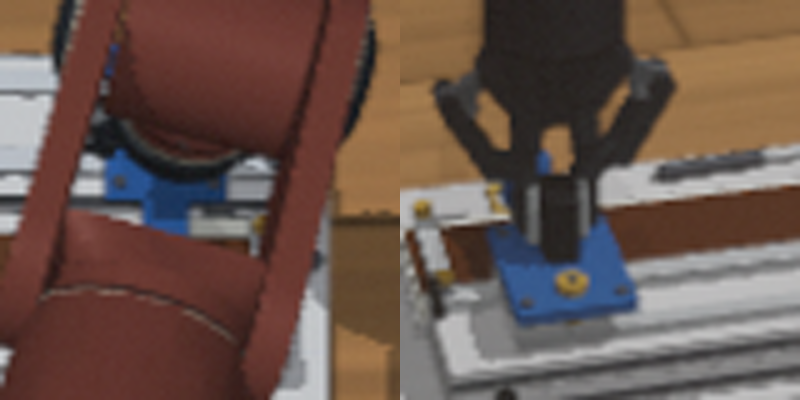

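The fingers hold the block (opening 20 mm), with the carriage in view beneath. I'll slide it 150 mm towards the knob, then feel for the detent.

Call:
play_rows(
  series=[
    [0,[0,-0.3,0],[0,0,0]],
    [0,[0,-0.4,0],[0,0,0]],
    [0,[0,-0.4,0],[0,0,0]],
    [0,[0,-0.4,0],[0,0,0]],
    [0,[0,-0.4,0],[0,0,0]],
    [0,[0,-0.4,0],[0,0,0]],
    [0,[0,-0.4,0],[0,0,0]],
    [0,[0,-0.3,0],[0,0,0]],
  ],
  force=40,
)

```text
t: 12.45
tool_pos: [0.5791, 0.0549, 0.0937]
tool_rot: [3.137, -0.057, 0.0]
contact_force: [-3.5, -5.3, 5.7]
opening: 0.0193
grip_force: 40.0
```

Call:
play_rows(
  series=[
    [0,[0,0,0],[0,0,0]],
    [0,[0,0,0],[0,0,0]],
    [0,[0,0,0],[0,0,0]],
  ],
)

```text
t: 12.82
tool_pos: [0.5792, 0.0569, 0.0936]
tool_rot: [-3.141, 0.057, -0.001]
contact_force: [-2.4, 0.6, 5.8]
opening: 0.0198
grip_force: 40.1
```

```bash
cat >> h.py <<'E'
def meas(tag):
    p=np.load("jig.npy"); d=lambda w:(np.array([-np.sin(p[2]),np.cos(p[2])])@(np.array(w)[:2]-p[:2])*1e3).round(1)
    o=ctrl.get_obs(); print("tcp jig y",d(o["tool_pos"]),o["contact_force"].round(1))
    s=imaging.get_image("scene"); s0=np.load("scene0.npy",allow_pickle=True).item()
    tab=proj(s,[.6302,.0652,.06]).round().astype(int)
    print("tab",cen(s,(22,110,60),(35,255,255),(316,225,327,234)))
    B=cv2.resize(s["color"][190:250,290:350],None,fx=10,fy=10,interpolation=cv2.INTER_CUBIC); cv2.imwrite(f"pics/{tag}.png",B)
E
python3 -c "
from h import *
meas('n1')"
```

```text
tcp jig y 34.9 [-2.4  0.6  5.8]
tab (320.40855532786884, 229.87602459016392, 7.625)
```

View pics/n1.png

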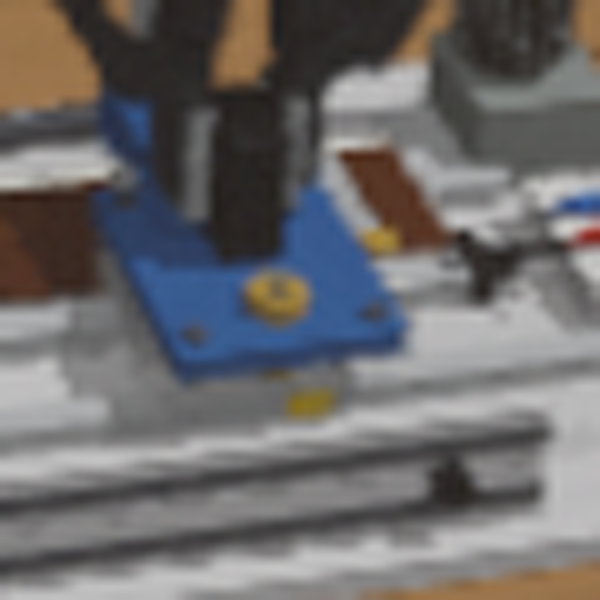

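The screw head is at (277,296) and the yellow tab at (311,404). About 9–11 mm remain, so I'll move 5 mm and then take small steps while watching the force.

Call:
play_rows(
  series=[
    [0,[0,-0.1,0],[0,0,0]],
    [0,[0,0,0],[0,0,0]],
    [0,[0,0,0],[0,0,0]],
  ],
)

```text
t: 13.25
tool_pos: [0.5794, 0.0625, 0.0937]
tool_rot: [-3.139, 0.057, -0.001]
contact_force: [-1.8, 3.4, 5.1]
opening: 0.0194
grip_force: 40.1
```

Call:
play_rows(
  series=[
    [0,[0,-0.03,0],[0,0,0]],
    [0,[0,0,0],[0,0,0]],
    [0,[0,0,0],[0,0,0]],
  ],
)

```text
t: 13.62
tool_pos: [0.5794, 0.0642, 0.0937]
tool_rot: [-3.139, 0.057, -0.001]
contact_force: [-1.8, 3.1, 6.1]
opening: 0.0193
grip_force: 40.1
```

Call:
play_rows(
  series=[
    [0,[0,-0.03,0],[0,0,0]],
    [0,[0,0,0],[0,0,0]],
    [0,[0,0,0],[0,0,0]],
  ],
)

```text
t: 14.0
tool_pos: [0.5795, 0.0655, 0.0936]
tool_rot: [-3.139, 0.057, -0.001]
contact_force: [-1.8, 2.2, 5.9]
opening: 0.0197
grip_force: 40.1
```

Call:
play_rows(
  series=[
    [0,[0,-0.03,0],[0,0,0]],
    [0,[0,0,0],[0,0,0]],
    [0,[0,0,0],[0,0,0]],
  ],
)

```text
t: 14.38
tool_pos: [0.5795, 0.0656, 0.0937]
tool_rot: [3.14, -0.057, 0.001]
contact_force: [-1.9, -3.1, 5.2]
opening: 0.0196
grip_force: 40.2
```

Call:
play_rows(
  series=[
    [0,[0,0.03,0],[0,0,0]],
    [0,[0,0,0],[0,0,0]],
    [0,[0,0,0],[0,0,0]],
  ],
)

```text
t: 14.75
tool_pos: [0.5795, 0.0654, 0.0937]
tool_rot: [-3.14, 0.057, -0.001]
contact_force: [-2.1, 2.4, 6.0]
opening: 0.0193
grip_force: 40.2
```

Call:
play_rows(
  series=[
    [0,[0,-0.015,0],[0,0,0]],
    [0,[0,0,0],[0,0,0]],
    [0,[0,0,0],[0,0,0]],
  ],
)

```text
t: 15.12
tool_pos: [0.5795, 0.0655, 0.0936]
tool_rot: [-3.141, 0.057, -0.001]
contact_force: [-2.3, -0.8, 6.3]
opening: 0.0192
grip_force: 40.2
```

```bash
python3 - <<'E'
from h import *
meas('n2')
s=imaging.get_image("scene"); s0=np.load("scene0.npy",allow_pickle=True).item()
p=np.load("jig.npy"); c,sn=np.cos(p[2]),np.sin(p[2])
w=lambda x,y,z:(p[0]+c*x-sn*y,p[1]+sn*x+c*y,z)
def scr(im,b): return cen(im,(12,110,60),(30,255,255),b)
a=scr(s0,(258,220,271,232)); b=scr(s,(317,214,331,224)); print("screw",a,b)
X=.1225
from scipy.optimize import brentq
zz=.098
f=lambda u:brentq(lambda y:proj(s,w(X,y,zz))[0]-u,-.2,.2)*1e3
y0,y1=f(a[0]),f(b[0]); print("screw y start/now",y0,y1,"rows",proj(s,w(X,y0/1e3,zz)),proj(s,w(X,y1/1e3,zz)))
t0=np.load("top0.npy",allow_pickle=True).item()
ut=cen(s0,(22,110,60),(35,255,255),(316,225,327,234)); g=lambda u,x,z:brentq(lambda y:proj(s,w(x,y,z))[0]-u,-.2,.2)*1e3
for x in(.129,.132,.135): print("tab y from scene",x,g(ut[0],x,.06),proj(s,w(x,.044,.06)),ut)
t=imaging.get_image("top"); g=cv2.cvtColor(t["color"],cv2.COLOR_BGR2GRAY); print(g[205:211,208:222])
E
```

```text
tcp jig y 43.5 [-2.3 -0.8  6.3]
tab (320.411314229249, 229.85844861660078, 7.90625)
screw (263.46308724832215, 226.43610178970917, 13.96875) (320.1597546728972, 218.9434871495327, 13.375)
screw y start/now -115.45804356557743 45.06380965595048 rows [263.46308725 222.57346278] [320.15975467 215.44923102]
tab y from scene 0.129 46.396433012553146 [319.69269814 228.09790803] (320.5070067264574, 229.73234304932734, 6.96875)
tab y from scene 0.132 45.412326026584154 [320.02621446 228.69580863] (320.5070067264574, 229.73234304932734, 6.96875)
tab y from scene 0.135 44.42821904061524 [320.36096103 229.29591475] (320.5070067264574, 229.73234304932734, 6.96875)
[[198 196 197 198 197 176 119  75  75  72  73  72  74  60]
 [192 192 191 191 191 170 116  74  73  73  72  72  74  59]
 [114 112 112 112  97  93  83  74  73  72  72  73  74  59]
 [ 88  84  87  88  79  73  71  72  74  71  72  72  74  56]
 [100 105 108 108 119 128 100  73  71  73  74  74  74  56]
 [196 196 197 196 195 147  86  74  75  75  76  73  75  55]]
```

View pics/n2.png

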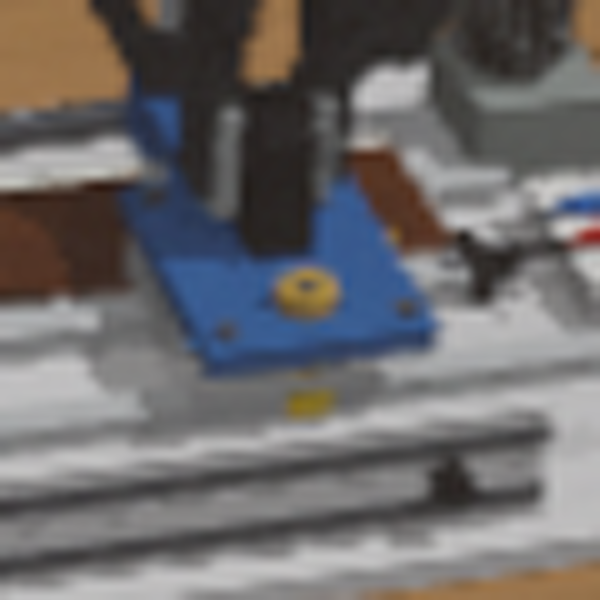

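The screw head at (307,290) lines up with the tab at (310,404), both at jig y ≈45 mm. A 1.5 mm change of command each way moved the carriage only about 0.2 mm, so the ball is captured. The pointer was still on red when last visible, and I've moved only the carriage since.

```bash
python3 -c "
from h import *
print(ctrl.finish_job())"
```

```text
the job is handed in; nothing more can be done
None
```

I handed the job in at about 15 s of the 67 s: pointer in line with the red clip to about 0.1 px when last visible (the arm hid it afterwards), and the gripper holding the carriage with about 40 N and its ball in the notch; the hand-in returned no verdict.

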